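# Put the last finial in the covered parts crate

## Task

Lift the wooden cover off the parts crate by its dark handle bar and stand it upright on the worktop, clear of the crate. Then stand the loose turned finial from the worktop upright on the floor of the one empty cell of the crate and let go of it.

Things in the scene. Friction and masses are not known exactly. Their poses are not given: they have to be found in the camera images.
- crate: brown wooden crate, fixed, 72 x 204 x 40 mm (x, y, z). Three cells in a row along y, each 60 mm square inside, centred at y = -66, 0, +66 mm; walls 6 mm thick, dividers 34 mm high, floor 8 mm thick. Origin: centre of its underside, z up. Two cells hold standing finials like the loose one (tops 120 mm above the worktop), one is empty; the cover hides them at the start
- cover: pale wooden hood, open below, 72 x 204 x 92 mm, about 0.3 kg; it starts squarely on the crate's rim, 40 mm above the worktop. Origin: centre of its open underside, z up, y along its long side. On top a dark handle bar, 80 mm long (y), 18 wide (x), 22 high, centre 116 mm above the origin, 13 mm gap below it. Lift it 85 mm or more straight up to clear the stored finials
- free_cell: green felt-like disc, 42 mm across and 2 mm thick, fixed on the floor in the middle of the one empty cell (any of the three). Origin: centre of its underside, 8 mm above the worktop
- finial: loose turned pale wooden finial standing on the worktop, near a glue bottle with a blue cap and a round wax tin; 112 mm high, about 0.09 kg. Origin: centre of its underside, z up. Round: 34 mm across up to 39 mm high, about 24 mm from 39 to 70 mm (grip there, at about 62 mm), 14 mm or less above
Mind the look-alikes: they are no part of the job. Leave any purple or red look-alike of the finial alone.

How it is judged:
By the outcome, as a careful person would: the job done as asked, in the order asked, and still so for the second after the job is handed in, with the robot touching nothing.
It also fails if it takes over 64 s, if anything falls off the work surface, if the arm or the gripper's body presses on something with over 40 N, if the wrist force passes 120 N, or if a joint passes its speed limit or range.

## Robot

A 7-joint arm with a two-finger parallel gripper is mounted at the origin on the work surface; the furniture and walls round the work are solid. World frame = base frame: x ahead of the robot, y to its left, z up, the work surface at z = 0. Lengths are in m, angles in rad, forces in N, time in s.
With the tool pointing down it reaches from about 0.35 to 0.9 m from the base axis. Payload 8.1 kg.
Tool frame: the origin (TCP) lies between the finger pads; the fingertips stand 17 mm ahead of it and the grasp point (between the pads) lies 2 mm behind it; z points along the fingers, y is the line along which they close (so a half turn about z gives the same grasp; the last joint's range is limited). The gripper opens to 92 mm and grips with 3 to 60 N. Pads are 19 mm wide; open, the fingers measure 130 mm over their backs; the gripper's body (75 mm by 190 mm) begins 47 mm behind the grasp point.
Start: joints at [-0.103, 0.434, 0.025, 1.573, -0.012, 1.134, -0.075], TCP at [0.625, -0, 0.244] pointing down, gripper open.
Joint ranges: [-2.62, 2.62], [-0.44, 2.09], [-1.27, 1.32], [0.08, 2.57], [-1.32, 4.46], [0.12, 2], [-2.74, 2.74]. Speed limits (rad/s): [2.22, 2.22, 3.01, 3.01, 3.14, 3.14, 3.14].

## Interface

Orientations are given as a rotation vector (axis times angle).
In Python, from cell import observe, get_image, calibration, sign_off, look_for, regions_of, landmark_of gives the robot as it stands.
- The arm moves only by the tool jog_arm, never from a script. Its argument "plan" is a list of rows, each an object with "offset": the shift along the tool's x, y, z normalised to -1 to 1, where 1 is 0.15 m, a list of three; "twist": the turn, a rotation vector about the tool's x, y, z normalised to -1 to 1, where 1 is 2 pi rad, a list of three; "fingers": the gripper command: -1 is shut, 1 is fully open, values between are in proportion. In form: [{"offset": [x, y, z], "twist": [ax, ay, az], "fingers": fingers}, ...]. A call has 1 to 20 rows; each row is the pose to reach, as a shift and turn from the pose commanded when the call began, along the tool's axes at that moment, turning the shorter way round; what a row does not reach only later rows make up. A row lasts 1/8 s, in which the tool goes at most 62.5 mm and 10.7 degrees, less where a joint would pass 70% of its speed; a pose out of reach is approached as far as the arm can. A call with a number of a shift or a turn outside -1 to 1 is refused whole. A call with a gripper value outside its range is refused whole. The fingers move at their own pace and stop on an object; "newtons" is the grip in N (left out, the last holds). Time passes only in rows, so rows that repeat a pose let the fingers close. It gives the time, the measured TCP pose, the force, the opening and the grip force at its end, in the units of the state.
- observe(): the state, without advancing time (a new reading comes with each control period).
- get_image(name): name is "scene" or "side" or "wrist"; returns the picture (480x640x3 uint8, red, green, blue); there is no depth.
- calibration(name): a dict with "fov_y" (degrees; the focal length in pixels is half the picture's height over the tangent of half this angle, whatever the lens; pixels are square), "cx", "cy" (the principal point, pixels), "position" and "attitude" of the camera in the world. Camera axes: x right, y down, z forward; pixel columns grow to the right and rows downward; lengths in m; the calibration is good to about 2 mm. A picture is of the moment at which its call begins: read the wrist's pose just before it. calibration takes no time and is no camera call; for the wrist camera it gives the pose at the moment of the call.
- sign_off(): hands the job in; it is judged then, once.
Trained networks look in the newest picture that a camera, given by its name, has taken for a name from the list of things; names that differ only in an ending like _2 or _b are one class to them, and where a whole thing is asked for, a point or a joint stands for the part that bears it (a point fixed in the world has none). Each returns a list of dicts, best first, with "conf" (0 to 1); they miss things now and then, are a little off and sometimes report something else, mostly with a low value. They report only what shows in the picture. A call takes as long as a camera call. They do not tell look-alikes from the thing itself.
- look_for(thing, camera): "box" ([left, top, width, height] as shares, 0 to 1, of the picture: columns of its width, rows of its height, round what is visible of it).
- regions_of(thing, camera): "region" (480x640 bool, what is visible of it) and "box" ([left, top, width, height] as shares, 0 to 1, of the picture: columns of its width, rows of its height, round what is visible of it).
- landmark_of(thing, camera): "at" ([row, column] as shares, 0 to 1, of the picture: columns of its width, rows of its height: a listed point, or the origin of a listed thing).
The state is a dict: "clock": time; "joints": joint angles; "dq": joint speeds; "joint_efforts": joint torques, N m; "position": TCP position; "ee_rot": TCP orientation; "force": force on the tool from outside, world axes, zero at the start; "ft_torque": the same for the moment, N m; "width": opening from 0.0 (shut) to 1.0 (fully open); "gripper_force": force on a finger pad.
Only numpy, scipy, OpenCV 4.12 (cv2) and the standard library are available. Lean on these libraries where they do the work, as an engineer would, in place of code of your own. Each camera call takes 0.05 s, during which the arm holds its last target. There are 200 camera calls.

## Working session

There is one attempt and no reset: what is moved stays moved. The work goes in short steps, Python scripts to look and compute and a tool call to move; the robot and the scene stay as the last step left them, time stands still between calls to the robot, and variables do not carry over. Pictures are saved under pics/ and viewed, at most 10 in all, crops included, and the job is handed in when it is done.

Besides the shell and the picture viewer there is one more tool, called after "Emit:" in YAML: its name, and indented under it one key for each argument. jog_arm: Moves the arm, as the interface text tells. Scaled input: -1 to 1 covers 0.15 m each way for a shift and 2 pi rad each way for a turn. Its arguments: {"type":"object","properties":{"plan":{"type":"array","items":{"type":"object","properties":{"offset":{"type":"array","items":{"type":"number","minimum":-1,"maximum":1}},"twist":{"type":"array","items":{"type":"number","minimum":-1,"maximum":1}},"fingers":{"type":"number"}}}},"newtons":{"type":"number"}},"required":["plan"]}

```bash
mkdir -p pics; cat > h.py <<'E'
import numpy as np, cv2
from scipy.spatial.transform import Rotation as R
from cell import *
def cal(n):
    c=calibration(n); f=240/np.tan(np.radians(c["fov_y"])/2)
    a=np.array(c["attitude"],float)
    M=a if a.shape==(3,3) else (R.from_rotvec(a).as_matrix() if a.size==3 else R.from_quat(a).as_matrix())
    return f,c["cx"],c["cy"],np.array(c["position"],float),M
def ray(C,u,v):
    f,cx,cy,p,M=C; d=M@np.array([(u-cx)/f,(v-cy)/f,1]); return p,d/np.linalg.norm(d)
def proj(C,X):
    f,cx,cy,p,M=C; q=M.T@(np.asarray(X,float)-p); return cx+f*q[0]/q[2],cy+f*q[1]/q[2]
def onz(C,u,v,z):
    p,d=ray(C,u,v); return p+d*(z-p[2])/d[2]
def tri(rs):
    A=sum(np.eye(3)-np.outer(d,d) for p,d in rs); b=sum((np.eye(3)-np.outer(d,d))@p for p,d in rs)
    x=np.linalg.solve(A,b); return x,[np.linalg.norm((np.eye(3)-np.outer(d,d))@(x-p)) for p,d in rs]
def save(n,name): 
    im=get_image(n); cv2.imwrite(f"pics/{name}.png",im[:,:,::-1]); return im
E
python3 - <<'E'
from h import *
print({k:v for k,v in observe().items() if k in("clock","position","ee_rot","width","force")})
ims=[]
for n in("scene","side","wrist"):
    print(n,calibration(n)); C=cal(n); im=save(n,n+"0"); ims.append(im)
    for t in("crate","cover","finial","free_cell"):
        for r in landmark_of(t,n)[:4]: print(n,t,round(r["at"][1]*640),round(r["at"][0]*480),round(r["conf"],2),onz(C,r["at"][1]*640,r["at"][0]*480,.04 if t=="cover" else 0).round(3))
E
```

```text
{'clock': 0.0, 'position': array([ 6.24498653e-01, -8.45626108e-05,  2.42925958e-01]), 'ee_rot': array([-2.22083630e+00, -2.22063473e+00,  2.02772758e-03]), 'force': array([-0.64594298,  0.0536503 , -0.13755113]), 'width': 0.9992687901751645}
scene {'fov_y': 42.4545055265406, 'cx': 323.1340359913734, 'cy': 240.0861077325967, 'position': array([0.03262911, 1.01790422, 0.60925411]), 'attitude': array([-0.658996  ,  2.41622593, -1.43631455])}
scene crate 336 224 0.97 [ 0.596 -0.024  0.   ]
scene cover 337 205 0.58 [ 0.601 -0.035  0.04 ]
scene cover 336 225 0.18 [0.556 0.048 0.04 ]
scene finial 263 269 0.83 [0.624 0.209 0.   ]
scene finial 279 326 0.61 [0.499 0.343 0.   ]
scene finial 293 289 0.57 [0.538 0.238 0.   ]
side {'fov_y': 45.662404110578265, 'cx': 314.1505188270195, 'cy': 239.96310830220895, 'position': array([0.11691942, 0.95162542, 0.69965727]), 'attitude': array([-0.61230808,  2.56389177, -1.28926518])}
side crate 318 198 0.92 [ 0.604 -0.035  0.   ]
side cover 318 184 0.74 [ 0.603 -0.032  0.04 ]
side finial 276 311 0.88 [0.506 0.328 0.   ]
side finial 254 252 0.73 [0.629 0.201 0.   ]
wrist {'fov_y': 58.0818346638134, 'cx': 311.6081429867401, 'cy': 243.31211621013654, 'position': array([0.6242199, 0.0823211, 0.384697 ]), 'attitude': array([ 2.83594254e+00, -1.21745389e-03,  3.43276679e-04])}
wrist cover 282 248 0.71 [ 0.6  -0.03  0.04]
```

View pics/side0.png

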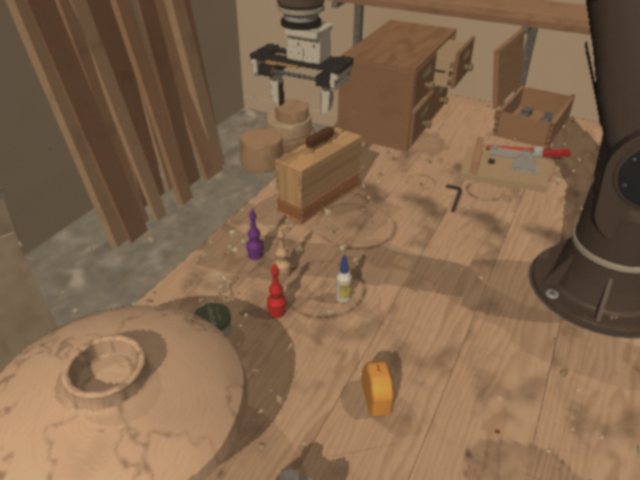

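View pics/wrist0.png

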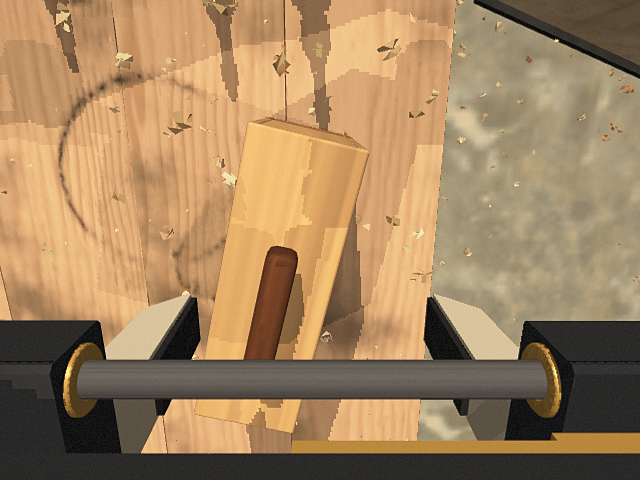

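View pics/scene0.png

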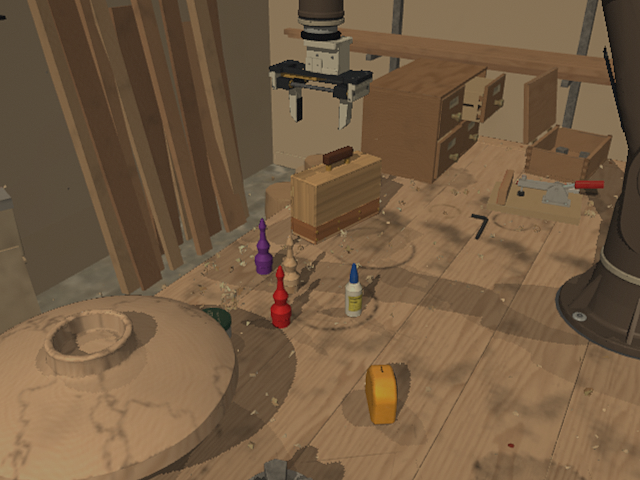

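The side and scene views show the hood on the crate (side ≈318,180), with the pale finial at side ≈(283,265) between the purple (254,250) and red (276,310) look-alikes. The glue bottle is at (344,285). In the wrist view the hood's top corners are at about (247,122), (368,153), (195,415) and (293,432), and the handle's end is at (283,248).

```bash
python3 - <<'E'
from h import *
from scipy.optimize import least_squares
W,S,D=cal("wrist"),cal("scene"),cal("side")
q=[onz(W,*p,.132) for p in((247,122),(368,153),(293,432),(195,415))]
for p in q: print(p.round(3))
for i in range(4): print(np.linalg.norm(q[i]-q[(i+1)%4]).round(4))
print("centre",np.mean(q,0).round(3), "yaw deg",[np.degrees(np.arctan2(*(a-b)[[1,0]])).round(1)-90 for a,b in((q[0],q[3]),(q[1],q[2]))])
h=onz(W,283,248,.166);print("handle end top",h.round(3))
for n,C in(("scene",S),("side",D)):
    print(n,"cover top corners",[np.round(proj(C,p)).tolist() for p in q])
# bases/tops
for name,a,b in(("purple top",(262,221),(252,211)),("red top",(280,267),(276,266)),("bottle top",(354,265),(345,257)),("pale top",(290,236),(282,222)),("handle near-left end top",(326,156),(307,143)),("handle far end top",(351,150),(332,130))):
    x,e=tri([ray(S,*a),ray(D,*b)]);print(name,x.round(3),np.round(e,4))
for u,v in((262,268),(281,322),(291,283),(354,312),(480,225),(432,178),(363,160),(210,320),(320,240)): print("scene z0",(u,v),onz(S,u,v,0).round(3))
for r in landmark_of("cover","wrist")[:2]: print(r)
E
```

```text
[0.588 0.074 0.132]
[0.657 0.057 0.132]
[ 0.611 -0.138  0.132]
[ 0.542 -0.124  0.132]
0.0709
0.2004
0.07
0.203
centre [ 0.6   -0.033  0.132] yaw deg [np.float64(-13.0), np.float64(-13.200000000000003)]
handle end top [0.609 0.011 0.166]
scene cover top corners [[316.0, 184.0], [291.0, 174.0], [356.0, 149.0], [382.0, 157.0]]
side cover top corners [[301.0, 171.0], [276.0, 159.0], [336.0, 127.0], [361.0, 136.0]]
purple top [0.635 0.19  0.09 ] [0.0001 0.0001]
red top [0.499 0.333 0.107] [0.0005 0.0005]
bottle top [0.419 0.235 0.086] [0.0007 0.0007]
pale top [0.59  0.16  0.058] [0.0031 0.0031]
handle near-left end top [0.594 0.032 0.173] [0.0028 0.0028]
handle far end top [ 0.6   -0.092  0.146] [0.0003 0.0003]
scene z0 (262, 268) [0.626 0.208 0.   ]
scene z0 (281, 322) [0.501 0.332 0.   ]
scene z0 (291, 283) [0.551 0.223 0.   ]
scene z0 (354, 312) [0.411 0.244 0.   ]
scene z0 (480, 225) [ 0.327 -0.183  0.   ]
scene z0 (432, 178) [ 0.511 -0.373  0.   ]
scene z0 (363, 160) [ 0.716 -0.391  0.   ]
scene z0 (210, 320) [0.605 0.388 0.   ]
scene z0 (320, 240) [0.588 0.056 0.   ]
{'at': [0.5162, 0.4409], 'conf': 0.71}
```

Emit:
jog_arm:
  plan:
    - {"offset":[-0.11,-0.08,0.1],"twist":[0,0,0.02],"fingers":1}
    - {"offset":[-0.22,-0.163,0.25],"twist":[0,0,0.0364],"fingers":1}
    - {"offset":[-0.22,-0.163,0.4],"twist":[0,0,0.0364],"fingers":0.6}
    - {"offset":[-0.22,-0.163,0.4],"twist":[0,0,0.0364],"fingers":0.3}
    - {"offset":[-0.22,-0.163,0.4],"twist":[0,0,0.0364],"fingers":0.3}
  newtons: 30

```text
clock: 1.42
position: [0.6012, -0.0327, 0.1846]
ee_rot: [2.459, 1.954, 0.002]
force: [-0.2, 0.1, -0.3]
width: 0.721
gripper_force: 0.0
```

```bash
python3 - <<'E'
from h import *
o=observe();print(o["clock"],o["position"].round(4),o["width"],o["force"].round(1))
a=save("wrist","w1");b=save("side","s1")
cv2.imwrite("pics/c1.png",np.hstack([cv2.resize(a,(400,300)),cv2.resize(b[90:240,220:420],(400,300))])[:,:,::-1])
E
```

```text
1.425 [ 0.6012 -0.0327  0.1846] 0.7212383207001254 [-0.2  0.1 -0.3]
```

View pics/c1.png

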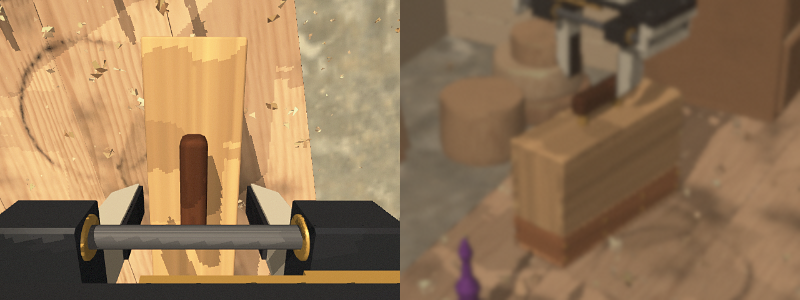

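The tool is squared to the hood and the handle is centred between the fingers (left half, about x=194). I'll lower and grip.

Emit:
jog_arm:
  plan:
    - {"offset":[0,0,0.1],"twist":[0,0,0],"fingers":0.3}
    - {"offset":[0,0,0.2],"twist":[0,0,0],"fingers":0.3}
    - {"offset":[0,0,0.2],"twist":[0,0,0],"fingers":0}
    - {"offset":[0,0,0.2],"twist":[0,0,0],"fingers":-1}
    - {"offset":[0,0,0.2],"twist":[0,0,0],"fingers":-1}
    - {"offset":[0,0,0.2],"twist":[0,0,0],"fingers":-1}
    - {"offset":[0,0,0.2],"twist":[0,0,0],"fingers":-1}
    - {"offset":[0,0,0.2],"twist":[0,0,0],"fingers":-1}
    - {"offset":[0,0,0.2],"twist":[0,0,0],"fingers":-1}
  newtons: 35

```text
clock: 2.65
position: [0.6006, -0.033, 0.1539]
ee_rot: [2.46, 1.953, 0.0]
force: [-0.7, -0.2, 2.5]
width: 0.191
gripper_force: 35.0
```

Emit:
jog_arm:
  plan:
    - {"offset":[0,0,-0.05],"twist":[0,0,0],"fingers":-1}
    - {"offset":[0,0,-0.15],"twist":[0,0,0],"fingers":-1}
    - {"offset":[0,0,-0.3],"twist":[0,0,0],"fingers":-1}
    - {"offset":[0,0,-0.45],"twist":[0,0,0],"fingers":-1}
    - {"offset":[0,0,-0.6],"twist":[0,0,0],"fingers":-1}
    - {"offset":[0,0,-0.7],"twist":[0,0,0],"fingers":-1}
    - {"offset":[0,0,-0.75],"twist":[0,0,0],"fingers":-1}
    - {"offset":[0,0,-0.75],"twist":[0,0,0],"fingers":-1}

```text
clock: 3.65
position: [0.6006, -0.0331, 0.2664]
ee_rot: [2.46, 1.953, 0.001]
force: [0.3, -0.3, -2.9]
width: 0.194
gripper_force: 35.0
```

```bash
python3 - <<'E'
from h import *
o=observe();print(o["clock"],o["position"].round(4),o["width"],o["force"].round(1))
S,D=cal("scene"),cal("side")
a=save("scene","s2")
for n in("scene","side"):
    if n=="side": b=save("side","d2")
    for t in("crate","free_cell","finial"):
        for r in landmark_of(t,n)[:5]: 
            u,v=r["at"][1]*640,r["at"][0]*480; print(n,t,round(u),round(v),round(r["conf"],2),onz(cal(n),u,v,.008 if t=="free_cell" else 0).round(3))
cv2.imwrite("pics/c2.png",np.hstack([cv2.resize(a[100:350,230:430],(400,500)),cv2.resize(b[90:340,220:420],(400,500))])[:,:,::-1])
E
```

```text
3.65 [ 0.6006 -0.0331  0.2664] 0.19422464240358256 [ 0.3 -0.3 -2.9]
scene crate 337 226 0.83 [ 0.59  -0.019  0.   ]
scene finial 282 326 0.79 [0.493 0.34  0.   ]
scene finial 290 291 0.67 [0.539 0.246 0.   ]
scene finial 266 270 0.65 [0.616 0.21  0.   ]
side crate 320 196 0.72 [ 0.604 -0.045  0.   ]
side free_cell 335 182 0.41 [ 0.594 -0.105  0.008]
side finial 281 272 0.71 [0.55  0.231 0.   ]
side finial 275 312 0.64 [0.505 0.332 0.   ]
side finial 256 254 0.59 [0.622 0.205 0.   ]
```

View pics/c2.png

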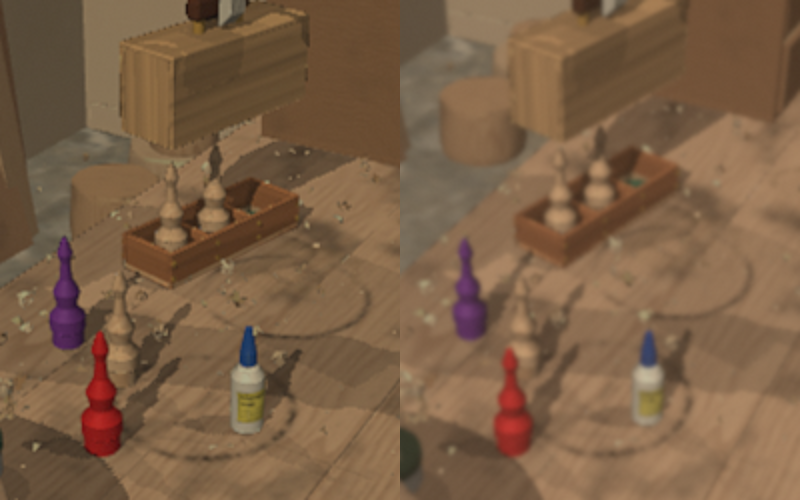

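The far cell (−y) is empty: the green felt shows at side ≈(338,182), and two finials stand in the near and middle cells. The loose pale finial stands between purple and red at scene ≈(291,290). I'll carry the hood toward the robot, to about (0.43, −0.06).

Emit:
jog_arm:
  plan:
    - {"offset":[-0.02,-0.05,0],"twist":[0,0,0],"fingers":-1}
    - {"offset":[-0.07,-0.15,0],"twist":[0,0,0],"fingers":-1}
    - {"offset":[-0.13,-0.3,0],"twist":[0,0,0],"fingers":-1}
    - {"offset":[-0.2,-0.45,0],"twist":[0,0,0],"fingers":-1}
    - {"offset":[-0.27,-0.6,0],"twist":[0,0,0],"fingers":-1}
    - {"offset":[-0.33,-0.75,0],"twist":[0,0,0],"fingers":-1}
    - {"offset":[-0.4,-0.9,0],"twist":[0,0,0],"fingers":-1}
    - {"offset":[-0.43,-0.97,0.03],"twist":[0,0,0],"fingers":-1}
    - {"offset":[-0.43,-1,0.1],"twist":[0,0,0],"fingers":-1}
    - {"offset":[-0.43,-1,0.2],"twist":[0,0,0],"fingers":-1}
    - {"offset":[-0.43,-1,0.35],"twist":[0,0,0],"fingers":-1}
    - {"offset":[-0.43,-1,0.5],"twist":[0,0,0],"fingers":-1}
    - {"offset":[-0.43,-1,0.6],"twist":[0,0,0],"fingers":-1}
    - {"offset":[-0.43,-1,0.6],"twist":[0,0,0],"fingers":-1}

```text
clock: 5.8
position: [0.4394, -0.0615, 0.1748]
ee_rot: [-2.459, -1.953, 0.003]
force: [0.3, 0.3, -2.8]
width: 0.189
gripper_force: 35.0
```

Emit:
jog_arm:
  plan:
    - {"offset":[0,-0.06,0.1],"twist":[0,0,0],"fingers":-1}
    - {"offset":[0,-0.06,0.2],"twist":[0,0,0],"fingers":-1}
    - {"offset":[0,-0.06,0.3],"twist":[0,0,0],"fingers":-1}
    - {"offset":[0,-0.06,0.35],"twist":[0,0,0],"fingers":-1}
    - {"offset":[0,-0.06,0.38],"twist":[0,0,0],"fingers":-1}
    - {"offset":[0,-0.06,0.395],"twist":[0,0,0],"fingers":-1}
    - {"offset":[0,-0.06,0.405],"twist":[0,0,0],"fingers":-1}
    - {"offset":[0,-0.06,0.405],"twist":[0,0,0],"fingers":-1}

```text
clock: 6.8
position: [0.4312, -0.0598, 0.1156]
ee_rot: [2.46, 1.953, 0.0]
force: [0.6, 0.1, -2.5]
width: 0.19
gripper_force: 35.0
```

Emit:
jog_arm:
  plan:
    - {"offset":[0,0,0.005],"twist":[0,0,0],"fingers":-1}
    - {"offset":[0,0,0.01],"twist":[0,0,0],"fingers":-1}
    - {"offset":[0,0,0.014],"twist":[0,0,0],"fingers":-1}
    - {"offset":[0,0,0.014],"twist":[0,0,0],"fingers":-1}

```text
clock: 7.3
position: [0.4311, -0.0598, 0.1139]
ee_rot: [2.46, 1.953, 0.0]
force: [-2.3, 1.1, 6.5]
width: 0.197
gripper_force: 35.0
```

Emit:
jog_arm:
  plan:
    - {"offset":[0,0,0],"twist":[0,0,0],"fingers":0.3}
    - {"offset":[0,0,0],"twist":[0,0,0],"fingers":0.3}
    - {"offset":[0,0,0],"twist":[0,0,0],"fingers":0.3}
    - {"offset":[0,0,0],"twist":[0,0,0],"fingers":0.3}
    - {"offset":[0,0,-0.1],"twist":[0,0,0],"fingers":0.3}
    - {"offset":[0,0,-0.3],"twist":[0,0,0],"fingers":0.3}
    - {"offset":[0,0,-0.6],"twist":[0,0,0],"fingers":0.3}
    - {"offset":[0,0,-0.9],"twist":[0,0,0],"fingers":0.3}
    - {"offset":[0,0,-1],"twist":[0,0,0],"fingers":0.3}
    - {"offset":[0,0,-1],"twist":[0,0,0],"fingers":0.3}

```text
clock: 8.55
position: [0.4317, -0.0598, 0.2643]
ee_rot: [2.459, 1.952, 0.003]
force: [0.0, 0.2, -0.6]
width: 0.651
gripper_force: 0.0
```

Emit:
jog_arm:
  plan:
    - {"offset":[0.2,0.08,0],"twist":[0,0,0],"fingers":0.3}
    - {"offset":[0.5,0.18,0],"twist":[0,0,0],"fingers":0.3}
    - {"offset":[0.8,0.28,0],"twist":[0,0,0],"fingers":0.3}
    - {"offset":[1,0.36,0],"twist":[0,0,0],"fingers":0.3}

```text
clock: 9.05
position: [0.5178, 0.0762, 0.2617]
ee_rot: [-2.458, -1.955, 0.003]
force: [0.2, -0.1, 0.5]
width: 0.647
gripper_force: 0.0
```

Emit:
jog_arm:
  plan:
    - {"offset":[0.25,0,0],"twist":[0,0,0],"fingers":0.3}
    - {"offset":[0.5,0,0],"twist":[0,0,0],"fingers":0.3}
    - {"offset":[0.55,0,0],"twist":[0,0,0],"fingers":0.3}
    - {"offset":[0.55,0,0],"twist":[0,0,0],"fingers":0.3}

```text
clock: 9.55
position: [0.5359, 0.1542, 0.2621]
ee_rot: [-2.46, -1.954, 0.003]
force: [0.2, -0.3, -0.9]
width: 0.649
gripper_force: 0.0
```

```bash
python3 - <<'E'
from h import *
o=observe();print(o["clock"],o["position"].round(4),o["width"],o["force"].round(1))
W=cal("wrist");a=save("wrist","w3")
for r in landmark_of("finial","wrist")[:5]:
    u,v=r["at"][1]*640,r["at"][0]*480; print(round(u),round(v),round(r["conf"],2),onz(W,u,v,0).round(4))
for r in regions_of("finial","wrist")[:5]: print(np.array(r["box"])*[640,480,640,480],r["conf"],a[r["region"]].mean(0))
b=save("side","d3")
cv2.imwrite("pics/c3.png",np.hstack([cv2.resize(a,(400,300)),cv2.resize(b[90:315,200:500],(400,300))])[:,:,::-1])
E
```

```text
9.55 [0.5359 0.1542 0.2621] 0.6490753108215254 [ 0.2 -0.3 -0.9]
393 116 0.75 [0.6226 0.2099 0.    ]
299 101 0.65 [0.5434 0.2415 0.    ]
[198.592   0.     43.392  18.576] 0.94 [132.59122085  22.46227709  19.46776406]
[278.4    81.12   39.104  45.888] 0.82 [167.8433908  130.41666667  89.38433908]
[378.624  96.096  45.312  42.384] 0.63 [103.63704631  45.89111389 107.00062578]
```

View pics/c3.png

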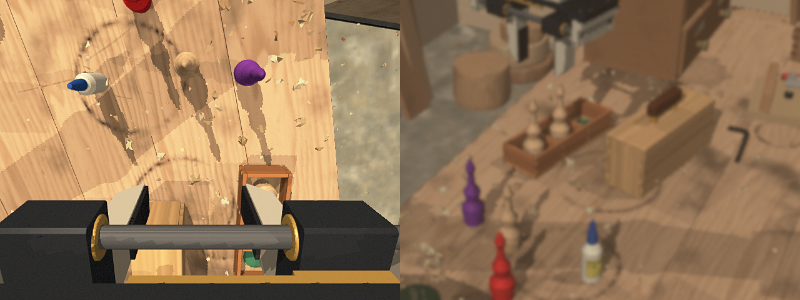

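The hood stands upright, clear of the crate. In the wrist view the pale finial is at about (298,104), purple at (393,116), red at the top edge and the bottle at left. The green felt shows at about (400,413).

```bash
python3 - <<'E'
from h import *
rays={}
for n in("scene","side","wrist"):
    C=cal(n); im=get_image(n); L=landmark_of("finial",n); F=landmark_of("free_cell",n); G=regions_of("finial",n)
    for r in L: 
        u,v=r["at"][1]*640,r["at"][0]*480; x=onz(C,u,v,0)
        if np.hypot(*(x[:2]-[.543,.24]))<.03: rays[n]=ray(C,u,v); print(n,x.round(4))
    for r in F: u,v=r["at"][1]*640,r["at"][0]*480; print(n,"felt",round(u),round(v),round(r["conf"],2),onz(C,u,v,.009).round(4))
    h=cv2.cvtColor(im,cv2.COLOR_RGB2HSV); m=cv2.inRange(h,(70,60,30),(95,255,255)); k,l,s,c=cv2.connectedComponentsWithStats(m)
    for i in range(1,k):
        x=onz(C,*c[i],.009)
        if s[i][4]>8 and np.hypot(*(x[:2]-[.586,-.097]))<.05: print(n,"green",s[i],c[i].round(),x.round(4))
if len(rays)>1: print(tri(list(rays.values())))
E
```

```text
scene [0.5448 0.2349 0.    ]
side [0.5474 0.2326 0.    ]
side felt 337 181 0.56 [ 0.5907 -0.1101  0.009 ]
wrist [0.5443 0.2393 0.    ]
wrist felt 407 411 0.87 [ 0.5836 -0.098   0.009 ]
wrist green [390 402  13   5  19] [396. 403.] [ 0.5737 -0.085   0.009 ]
(array([0.54368963, 0.23852507, 0.00393924]), [np.float64(0.0017223173557854362), np.float64(0.00146110518241855), np.float64(0.0009707601499259892)])
```

Finial at (0.544, 0.239, z≈0.004) from three views; felt seen at (0.584, −0.098), against (0.586, −0.097) from the cover pose. I'll turn so that the fingers close between the look-alikes.

Emit:
jog_arm:
  plan:
    - {"offset":[0.1,-0.02,0],"twist":[0,0,-0.028],"fingers":0.3}
    - {"offset":[0.2,-0.03,0],"twist":[0,0,-0.056],"fingers":0.3}
    - {"offset":[0.3,-0.05,0],"twist":[0,0,-0.084],"fingers":0.3}
    - {"offset":[0.4,-0.06,0],"twist":[0,0,-0.112],"fingers":0.3}
    - {"offset":[0.5,-0.07,0],"twist":[0,0,-0.14],"fingers":0.3}
    - {"offset":[0.56,-0.077,0],"twist":[0,0,-0.164],"fingers":0.3}
    - {"offset":[0.56,-0.077,0],"twist":[0,0,-0.164],"fingers":0.3}
    - {"offset":[0.56,-0.077,0.3],"twist":[0,0,-0.164],"fingers":0.3}
    - {"offset":[0.56,-0.077,0.65],"twist":[0,0,-0.164],"fingers":0.3}
    - {"offset":[0.56,-0.077,0.75],"twist":[0,0,-0.164],"fingers":0.3}
    - {"offset":[0.56,-0.077,0.75],"twist":[0,0,-0.164],"fingers":0.3}

```text
clock: 11.72
position: [0.5442, 0.2385, 0.1509]
ee_rot: [-1.181, -2.91, 0.002]
force: [-0.6, 0.2, 0.2]
width: 0.653
gripper_force: 0.0
```

```bash
python3 - <<'E'
from h import *
o=observe();print(o["clock"],o["position"].round(4),o["width"],o["force"].round(1),o["joints"].round(2))
a=save("wrist","w4");b=save("side","d4")
cv2.imwrite("pics/c4.png",np.hstack([cv2.resize(a,(400,300)),cv2.resize(b[180:330,200:400],(400,300))])[:,:,::-1])
E
```

```text
11.725 [0.5442 0.2385 0.1509] 0.6530420169673932 [-0.6  0.2  0.2] [-0.33  0.49 -0.24  1.74  0.14  0.93  0.17]
```

View pics/c4.png

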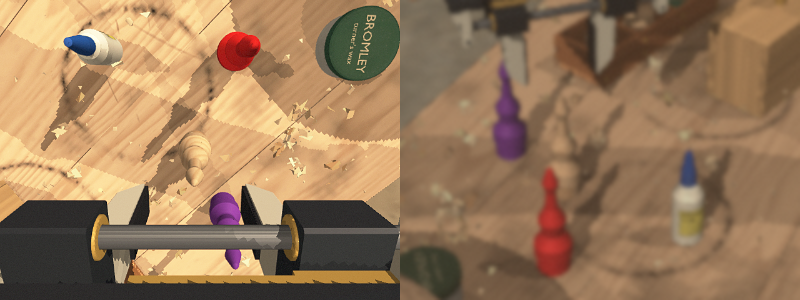

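The pale finial shows at about (310,250) in full wrist pixels, centred between the fingers. Purple, red and the bottle are clear of the fingers. I'll check the tip projection before descending.

```bash
python3 - <<'E'
from h import *
W=cal("wrist"); print([np.round(proj(W,(.5438,.239,z))).tolist() for z in(.112,0)], onz(W,310,293,.112).round(4))
x=[np.round(proj(W,(*observe()["position"][:2],z))).tolist() for z in(.112,0)]; print(x)
E
```

```text
[[309.0, 294.0], [309.0, 228.0]] [0.5437 0.2398 0.112 ]
[[312.0, 296.0], [311.0, 230.0]]
```

Emit:
jog_arm:
  plan:
    - {"offset":[0,0,0.15],"twist":[0,0,0],"fingers":0.3}
    - {"offset":[0,0,0.3],"twist":[0,0,0],"fingers":0.3}
    - {"offset":[0,0,0.45],"twist":[0,0,0],"fingers":0.3}
    - {"offset":[0,0,0.56],"twist":[0,0,0],"fingers":0.3}
    - {"offset":[0,0,0.593],"twist":[0,0,0],"fingers":0.3}
    - {"offset":[0,0,0.593],"twist":[0,0,0],"fingers":0}
    - {"offset":[0,0,0.593],"twist":[0,0,0],"fingers":-0.5}
    - {"offset":[0,0,0.593],"twist":[0,0,0],"fingers":-1}
    - {"offset":[0,0,0.593],"twist":[0,0,0],"fingers":-1}
    - {"offset":[0,0,0.593],"twist":[0,0,0],"fingers":-1}
    - {"offset":[0,0,0.593],"twist":[0,0,0],"fingers":-1}
  newtons: 25

```text
clock: 13.2
position: [0.5444, 0.239, 0.0622]
ee_rot: [1.178, 2.912, 0.001]
force: [-0.1, 0.2, 2.5]
width: 0.23
gripper_force: 25.0
```

Emit:
jog_arm:
  plan:
    - {"offset":[0,0,-0.05],"twist":[0,0,0],"fingers":-1}
    - {"offset":[0,0,-0.15],"twist":[0,0,0],"fingers":-1}
    - {"offset":[0,0,-0.35],"twist":[0,0,0],"fingers":-1}
    - {"offset":[0,0,-0.55],"twist":[0,0,0],"fingers":-1}
    - {"offset":[0,0,-0.75],"twist":[0,0,0],"fingers":-1}
    - {"offset":[0,0,-0.9],"twist":[0,0,0],"fingers":-1}
    - {"offset":[0,0,-1],"twist":[0,0,0],"fingers":-1}
    - {"offset":[0,0,-1],"twist":[0,0,0],"fingers":-1}

```text
clock: 14.2
position: [0.5447, 0.2391, 0.2132]
ee_rot: [1.178, 2.911, 0.002]
force: [-0.4, -0.5, -0.6]
width: 0.235
gripper_force: 24.9
```

```bash
python3 - <<'E'
from h import *
o=observe();print(o["clock"],o["position"].round(4),R.from_rotvec(o["ee_rot"]).as_matrix().round(4).tolist(),o["width"],o["force"].round(1))
a=save("scene","s5");b=save("side","d5")
cv2.imwrite("pics/c5.png",np.hstack([cv2.resize(a[130:330,230:430],(400,400)),cv2.resize(b[130:330,200:400],(400,400))])[:,:,::-1])
E
```

```text
14.2 [0.5447 0.2391 0.2132] [[-0.7185, 0.6956, 0.002], [0.6956, 0.7185, 0.0009], [-0.0008, 0.002, -1.0]] 0.23455290474856044 [-0.4 -0.5 -0.6]
```

View pics/c5.png

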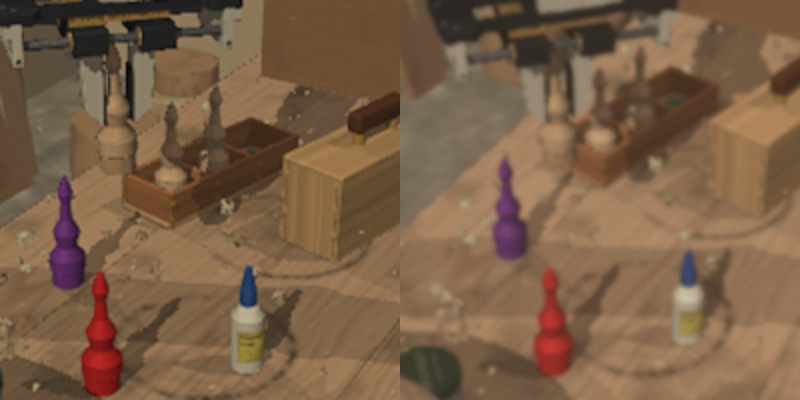

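The finial is held upright and clear, and nothing else has moved. I'll carry it to the far cell in two halves, turning back to the crate's axes.

Emit:
jog_arm:
  plan:
    - {"offset":[-0.05,-0.04,0],"twist":[0,0,0.015],"fingers":-1}
    - {"offset":[-0.15,-0.12,0],"twist":[0,0,0.035],"fingers":-1}
    - {"offset":[-0.3,-0.24,0],"twist":[0,0,0.06],"fingers":-1}
    - {"offset":[-0.45,-0.36,0],"twist":[0,0,0.085],"fingers":-1}
    - {"offset":[-0.6,-0.48,0],"twist":[0,0,0.11],"fingers":-1}
    - {"offset":[-0.72,-0.58,0],"twist":[0,0,0.135],"fingers":-1}
    - {"offset":[-0.82,-0.66,0],"twist":[0,0,0.155],"fingers":-1}
    - {"offset":[-0.877,-0.713,0],"twist":[0,0,0.164],"fingers":-1}
    - {"offset":[-0.877,-0.713,0],"twist":[0,0,0.164],"fingers":-1}

```text
clock: 15.42
position: [0.564, 0.0698, 0.2113]
ee_rot: [-2.46, -1.953, 0.002]
force: [-0.4, 0.6, -1.4]
width: 0.228
gripper_force: 24.9
```

Emit:
jog_arm:
  plan:
    - {"offset":[-0.08,0.03,0],"twist":[0,0,0],"fingers":-1}
    - {"offset":[-0.22,0.08,0],"twist":[0,0,0],"fingers":-1}
    - {"offset":[-0.4,0.15,0],"twist":[0,0,0],"fingers":-1}
    - {"offset":[-0.6,0.23,0],"twist":[0,0,0],"fingers":-1}
    - {"offset":[-0.8,0.31,0],"twist":[0,0,0],"fingers":-1}
    - {"offset":[-0.93,0.36,0],"twist":[0,0,0],"fingers":-1}
    - {"offset":[-1,0.39,0],"twist":[0,0,0],"fingers":-1}
    - {"offset":[-1,0.39,0],"twist":[0,0,0],"fingers":-1}

```text
clock: 16.42
position: [0.5873, -0.0893, 0.2118]
ee_rot: [-2.461, -1.953, 0.0]
force: [-0.5, 0.6, -0.5]
width: 0.23
gripper_force: 24.9
```

```bash
python3 - <<'E'
from h import *
o=observe();p=o["position"];print(o["clock"],p.round(4),o["width"],o["force"].round(1))
ims=[]
for n in("scene","side"):
    C=cal(n);im=save(n,n+"6")
    # expected empty-cell rim inner corners (z=.04) & felt circle
    c=np.array([.5854,-.0977]); ex=np.array([.974,-.2267]);ey=np.array([.2267,.974])
    q=np.array([proj(C,(*(c+a*.03*ex+b*.03*ey),.04)) for a,b in((1,1),(1,-1),(-1,-1),(-1,1))])
    t=np.array([proj(C,(*(c+.021*np.cos(k)*ex+.021*np.sin(k)*ey),.01)) for k in np.linspace(0,6.3,20)])
    u,v=proj(C,(*c,.04)); u0,v0=int(u)-50,int(v)-75
    k=cv2.resize(im[v0:v0+110,u0:u0+100].copy(),(400,440),interpolation=cv2.INTER_CUBIC)
    for P,col in((q,(255,255,0)),(t,(255,0,255))): cv2.polylines(k,[np.int32((P-[u0,v0])*4)],True,col,1)
    ims.append(k)
cv2.imwrite("pics/c6.png",np.hstack(ims)[:,:,::-1])
E
```

```text
16.425 [ 0.5873 -0.0893  0.2118] 0.2298447421864949 [-0.5  0.6 -0.5]
```

View pics/c6.png

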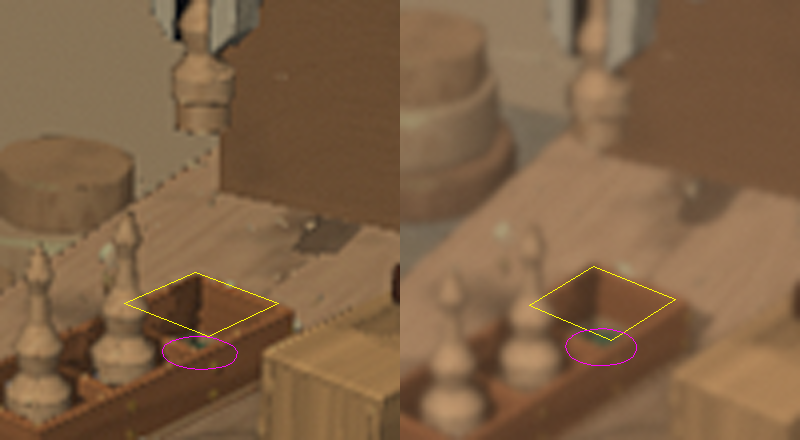

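The held finial hangs upright over the empty cell. The predicted rim (yellow) fits the real cell to about 1–2 px, well inside the ±13 mm play. I'll lower it.

Emit:
jog_arm:
  plan:
    - {"offset":[-0.061,-0.005,0.05],"twist":[0,0,0],"fingers":-1}
    - {"offset":[-0.061,-0.005,0.15],"twist":[0,0,0],"fingers":-1}
    - {"offset":[-0.061,-0.005,0.3],"twist":[0,0,0],"fingers":-1}
    - {"offset":[-0.061,-0.005,0.45],"twist":[0,0,0],"fingers":-1}
    - {"offset":[-0.061,-0.005,0.58],"twist":[0,0,0],"fingers":-1}
    - {"offset":[-0.061,-0.005,0.68],"twist":[0,0,0],"fingers":-1}
    - {"offset":[-0.061,-0.005,0.77],"twist":[0,0,0],"fingers":-1}
    - {"offset":[-0.061,-0.005,0.84],"twist":[0,0,0],"fingers":-1}
    - {"offset":[-0.061,-0.005,0.89],"twist":[0,0,0],"fingers":-1}
    - {"offset":[-0.061,-0.005,0.91],"twist":[0,0,0],"fingers":-1}
    - {"offset":[-0.061,-0.005,0.91],"twist":[0,0,0],"fingers":-1}

```text
clock: 17.9
position: [0.5846, -0.0976, 0.0755]
ee_rot: [2.46, 1.953, 0.0]
force: [0.7, 0.1, -1.2]
width: 0.231
gripper_force: 24.9
```

Emit:
jog_arm:
  plan:
    - {"offset":[0,0,0.006],"twist":[0,0,0],"fingers":-1}
    - {"offset":[0,0,0.012],"twist":[0,0,0],"fingers":-1}
    - {"offset":[0,0,0.018],"twist":[0,0,0],"fingers":-1}
    - {"offset":[0,0,0.022],"twist":[0,0,0],"fingers":-1}
    - {"offset":[0,0,0.022],"twist":[0,0,0],"fingers":-1}

```text
clock: 18.52
position: [0.5846, -0.0976, 0.0723]
ee_rot: [2.46, 1.953, 0.0]
force: [-0.6, 0.6, 0.6]
width: 0.232
gripper_force: 25.0
```

Emit:
jog_arm:
  plan:
    - {"offset":[0,0,0.004],"twist":[0,0,0],"fingers":-1}
    - {"offset":[0,0,0.007],"twist":[0,0,0],"fingers":-1}
    - {"offset":[0,0,0.007],"twist":[0,0,0],"fingers":-1}

```text
clock: 18.9
position: [0.5848, -0.0976, 0.0721]
ee_rot: [2.46, 1.953, 0.001]
force: [-3.2, 0.5, 10.9]
width: 0.23
gripper_force: 25.0
```

Contact, so the finial is on the floor. I'll ease off the press, release and retreat straight up.

Emit:
jog_arm:
  plan:
    - {"offset":[0,0,-0.005],"twist":[0,0,0],"fingers":-1}
    - {"offset":[0,0,-0.005],"twist":[0,0,0],"fingers":-0.3}
    - {"offset":[0,0,-0.005],"twist":[0,0,0],"fingers":0}
    - {"offset":[0,0,-0.005],"twist":[0,0,0],"fingers":0.2}
    - {"offset":[0,0,-0.005],"twist":[0,0,0],"fingers":0.2}
    - {"offset":[0,0,-0.005],"twist":[0,0,0],"fingers":0.2}
    - {"offset":[0,0,-0.1],"twist":[0,0,0],"fingers":0.2}
    - {"offset":[0,0,-0.3],"twist":[0,0,0],"fingers":0.2}
    - {"offset":[0,0,-0.6],"twist":[0,0,0],"fingers":0.2}
    - {"offset":[0,0,-0.9],"twist":[0,0,0],"fingers":0.2}
    - {"offset":[0,0,-1],"twist":[0,0,0],"fingers":0.2}
    - {"offset":[0,0,-1],"twist":[0,0,0],"fingers":0.2}

```text
clock: 20.4
position: [0.585, -0.0977, 0.2225]
ee_rot: [2.459, 1.952, 0.003]
force: [-0.3, -0.0, -0.7]
width: 0.602
gripper_force: 0.0
```

```bash
python3 - <<'E'
from h import *
o=observe();print(o["clock"],o["position"].round(4),o["width"],o["force"].round(1))
a=save("scene","s7");b=save("side","d7")
cv2.imwrite("pics/c7.png",np.hstack([cv2.resize(a[130:330,230:430],(400,400)),cv2.resize(b[100:300,230:430],(400,400))])[:,:,::-1])
E
```

```text
20.4 [ 0.585  -0.0977  0.2225] 0.6021652267424683 [-0.3 -0.  -0.7]
```

View pics/c7.png

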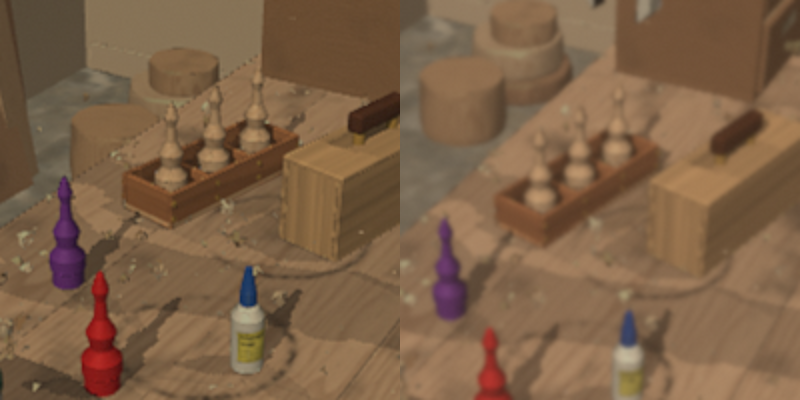

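All three finials stand upright in the crate, with the new one in the far cell. The hood stands upright, clear of the crate, and the look-alikes haven't moved.

```bash
python3 -c "
from cell import *
print(sign_off())"
```

```text
the job is handed in; nothing more can be done
None
```

The job is handed in at about 20 s of the 64 s allowed: the cover stands upright on the worktop clear of the crate, and the loose finial stands released in the formerly empty far cell, both confirmed in the last scene and side pictures.

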